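# Shut and bolt the gauge-block case

## Robot

A 6-joint arm with a two-finger parallel gripper is mounted at the origin on the work surface. World frame = base frame: x ahead of the robot, y to its left, z up, the work surface at z = 0. Lengths are in m, angles in rad, forces in N, time in s.
With the tool pointing down it reaches from about 0.425 to 0.95 m from the base axis. Payload 14.7 kg.
Tool frame: the origin (TCP) lies midway between the tips of the shut fingers; the grasp point (between the pads) lies 19 mm behind it (ctrl.pinch_z is the y of the grasp point in the tool frame, in m); y points along the fingers, z is the direction in which the jaws open and shut, and the axes are right-handed (so a half turn about y gives the same grasp; the last joint's range is limited). The gripper opens to 85 mm and grips with 20 to 120 N. Pads are 22 mm wide; open, the fingers measure 114 mm over their backs; the gripper's body (76 mm by 85 mm) begins 54 mm behind the grasp point. The pads swing forward as they close: fully open they stand 13 mm farther back than shut.
Start: joints at [-1.278, 0.48, 1.596, -0, 1.065, -0.047], TCP at [0.217, -0.613, 0.231] pointing down, gripper open.
Joint ranges: [-2.75, 2.75], [-0.82, 2.05], [0.23, 2.67], [-1.56, 4.7], [0.09, 2.69], [-2.92, 2.92]. Speed limits (rad/s): [1.89, 1.89, 2.39, 3.01, 3.01, 3.01].

## Interface

Orientations are given as a unit quaternion [x, y, z, w].
In Python, from station import ctrl, capture, camera_params gives the robot as it stands.
- The arm moves only by the tool apply_moves, never from a script. Its argument "steps" is a list of rows, each a list of 7 numbers: the finger opening in mm, from 0 to 85.4, then the shift along the tool's x, y, z in mm, then the turn, a rotation vector about the tool's x, y, z in degrees. A call has 1 to 10 rows; each row is the pose to reach, as a shift and turn from the pose commanded when the call began, along the tool's axes at that moment; what a row does not reach only later rows make up. A row lasts 1/8 s, in which the tool goes at most 62.5 mm and 10.7 degrees, less where a joint would pass 70% of its speed; a pose out of reach is approached as far as the arm can. A call with a gripper value outside its range is refused whole. The fingers move at their own pace and stop on an object; "newtons" is the grip in N (left out, the last holds). Time passes only in rows, so rows that repeat a pose let the fingers close. It gives the time, the measured TCP pose, the force and the opening at its end, in the units of the state.
- ctrl.read_state(): the state, without advancing time (a new reading comes with each control period).
- capture(name): name is "scene" or "top" or "wrist"; returns the picture (420x560x3 uint8, red, green, blue); there is no depth.
- camera_params(name): a dict with "vertical_fov" (degrees; the focal length in pixels is half the picture's height over the tangent of half this angle, whatever the lens; pixels are square), "cx", "cy" (the principal point, pixels), "view" (4x4, takes a point from world to camera coordinates). Camera axes: x right, y up, looking along -z (the intrinsics and any distortion apply to the point x, -y, -z); pixel columns grow to the right and rows downward; lengths in m; the calibration is good to about 2 mm. A picture is of the moment at which its call begins: read the wrist's pose just before it. camera_params takes no time and is no camera call; for the wrist camera it gives the pose at the moment of the call.
- ctrl.job_done(): hands the job in, once; it reports no verdict.
The state is a dict: "clock": time; "q": joint angles; "joint_vel": joint speeds; "tau": joint torques, N m; "position": TCP position; "ee_rot": TCP orientation; "contact_force": force on the tool from outside, world axes, zero at the start; "moment": the same for the moment, N m; "gripper_width": opening from 0.0 (shut) to 1.0 (fully open).
Only numpy, scipy, OpenCV 4.12 (cv2) and the standard library are available. Lean on these libraries where they do the work, as an engineer would, in place of code of your own. Each camera call takes 0.05 s, during which the arm holds its last target.

## Task

Get the wooden gauge-block case ready to go back on the shelf: with the fingertips push its open lid over until it lies flat shut, without slamming it, and then push the thumb plate of the bolt on the case's fixed front ledge all the way towards the lid, so that the bolt goes fully home through the staple on the lid. The case stays where it stands, nothing is picked up, and the other things around it are left alone.

Things in the scene. Friction and masses are not known exactly. Their poses are not given: they have to be found in the camera images.
- case: pale wooden case, 220 (its x) x 200 (its y) x 80 mm high when shut, about 4 kg, standing loose on the bench. Origin: centre of the underside, z up. The part with x from -110 to -40 mm is a fixed solid ledge whose top is 80 mm above the bench; the rest is an open compartment (walls 70 mm high) with gauge blocks, which the lid covers.
- lid_hinge (a point): middle of the lid's hinge line, at x = +110, y = 0, z = 70 mm in the case's frame; the hinge line runs along the case's y
- lid_edge (a point): middle of the lid's free edge, on the lid's outer face (the upper one when shut). The lid is a wooden slab 150 mm from hinge to free edge, 200 mm wide (y) and 10 mm thick. On its outer face near the free edge, from y = +27 to +63 mm in the case's frame, stands a steel staple 18 mm high; the rest of the face is flat.
- lid (a joint): angle of the lid, rad: 0 is shut, lying flat on the case with its upper face level with the ledge's top; about 1.57 is upright; it stops at 1.9, leaning away from the ledge. Stiff hinge: it stays where it is left, and takes about 3 to 5 N at the free edge to move.
- thumb_plate (a point): centre of the top edge of the bolt's upright steel thumb plate on the ledge, 118 mm above the bench. The plate is 8 mm thick (case's x), 28 mm wide (case's y), at y = +45 mm in the case's frame; it stands clear from 92 to 118 mm above the bench, with nothing at that height on the side away from the lid. At x = -88 mm when drawn back; slides towards the lid (case's +x).
- bolt (a joint): travel of the bolt, m: 0 is drawn fully back, 0.028 is its stop, fully home through the staple. Slides with about 2 N of friction and stays where it is left.
- green_case: bystander: green plastic case 120 x 85 x 42 mm, loose; origin at the centre of the underside
- wood_box: bystander: small darker wooden box 100 x 70 x 44 mm, loose; origin at the centre of the underside
- ring_gauge: bystander: steel ring gauge, 68 mm across, 22 mm high, lying flat, loose; origin at the centre of the underside

How it is judged:
By the outcome, as a careful person would: the job done as asked, in the order asked, and still so for the second after the job is handed in, with the robot touching nothing.
It also fails if it takes over 48 s, if anything falls off the work surface, if the arm or the gripper's body presses on something with over 40 N, if the wrist force passes 120 N, or if a joint passes its speed limit or range.

## Working session

There is one attempt and no reset: what is moved stays moved. The work goes in short steps, Python scripts to look and compute and a tool call to move; the robot and the scene stay as the last step left them, time stands still between calls to the robot, and variables do not carry over. Pictures are saved under pics/ and viewed, and the job is handed in when it is done.

Besides the shell and the picture viewer there is one more tool, called after ">>>" as name(argument=value, ...), one argument or row to a line, values as JSON. apply_moves: Moves the arm, as the interface text tells. Its arguments: {"type":"object","properties":{"steps":{"type":"array","items":{"type":"array","items":{"type":"number"}}},"newtons":{"type":"number"}},"required":["steps"]}

```bash
ls; mkdir -p pics; python3 - <<'E'
from station import ctrl, capture, camera_params
import cv2
s=ctrl.read_state();print(s)
for n in("scene","top"):
    p=camera_params(n);print(n,p)
    cv2.imwrite(f"pics/{n}0.png",capture(n)[:,:,::-1])
E
```

```text
pics
{'clock': 0.0, 'q': array([-1.27759974e+00,  4.80864312e-01,  1.59688380e+00, -2.76992126e-05,
        1.06509537e+00, -4.66049809e-02]), 'joint_vel': array([-0.00013963,  0.00026459,  0.00116475,  0.00186208,  0.00024143,
       -0.00112484]), 'tau': array([ 1.13294747e-03, -9.50640178e+01, -4.30178726e+01, -1.57326426e-04,
        1.25991862e-02,  1.03979485e-05]), 'position': array([ 0.21653128, -0.61242666,  0.23064762]), 'ee_rot': array([-0.11962838,  0.69736242, -0.69648677,  0.11950261]), 'contact_force': array([-0.41626686,  0.40923359,  0.58014605]), 'moment': array([-0.00547307,  0.01221394,  0.02173757]), 'gripper_width': 0.997172247302525}
scene {'vertical_fov': 47.72820390331948, 'cx': 271.53987803522034, 'cy': 206.17144228607702, 'view': array([[-0.76997712,  0.63797492,  0.01110164,  0.46974682],
       [-0.53540256, -0.65545075,  0.53266163,  0.29455351],
       [ 0.34710133,  0.40419342,  0.84625548, -1.3939491 ],
       [ 0.        ,  0.        ,  0.        ,  1.        ]])}
top {'vertical_fov': 46.24538926517601, 'cx': 275.32733806317503, 'cy': 213.75658176237772, 'view': array([[ 0.00961109, -0.99986494, -0.01333129,  0.05131605],
       [ 0.99169651,  0.00782111,  0.12836224, -0.64888579],
       [-0.12824064, -0.01445429,  0.99163774, -0.98658436],
       [ 0.        ,  0.        ,  0.        ,  1.        ]])}
```

View pics/scene0.png

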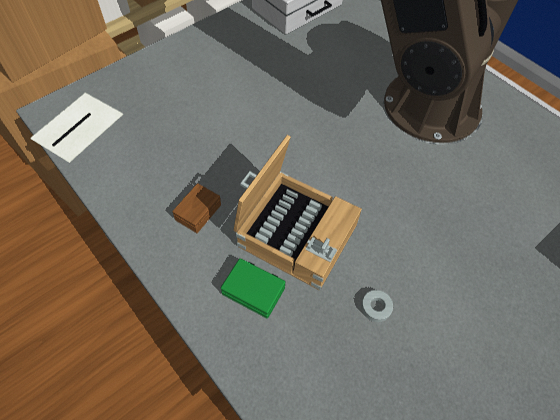

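View pics/top0.png

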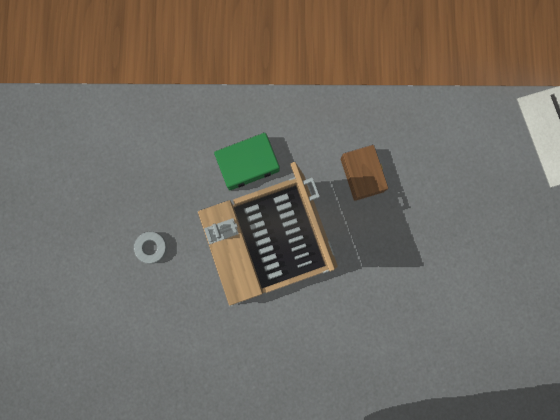

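```bash
python3 - <<'E'
import cv2
a=cv2.imread("pics/top0.png")[140:320,180:350];cv2.imwrite("pics/topz.png",cv2.resize(a,None,fx=3.3,fy=3.3,interpolation=cv2.INTER_CUBIC))
a=cv2.imread("pics/scene0.png")[120:320,160:400];cv2.imwrite("pics/scenez.png",cv2.resize(a,None,fx=3,fy=3,interpolation=cv2.INTER_CUBIC))
E
cat > h.py <<'E'
import numpy as np
from station import camera_params
def ray(n,uv,p=None):
    p=p or camera_params(n);f=210/np.tan(np.radians(p['vertical_fov']/2))
    V=np.array(p['view']);R=V[:3,:3];c=-R.T@V[:3,3]
    d=R.T@np.array([(uv[0]-p['cx'])/f,-(uv[1]-p['cy'])/f,-1]);return c,d/np.linalg.norm(d)
def onz(n,uv,z,p=None):
    c,d=ray(n,uv,p);return c+d*(z-c[2])/d[2]
def tri(a,b):
    A=0;B=0
    for c,d in(a,b):
        M=np.eye(3)-np.outer(d,d);A=A+M;B=B+M@c
    x=np.linalg.solve(A,B)
    return x,[np.linalg.norm((np.eye(3)-np.outer(d,d))@(x-c)) for c,d in(a,b)]
def proj(n,X,p=None):
    p=p or camera_params(n);f=210/np.tan(np.radians(p['vertical_fov']/2))
    V=np.array(p['view']);x=V[:3,:3]@X+V[:3,3];return p['cx']+f*x[0]/-x[2],p['cy']-f*x[1]/-x[2]
E
```

```text
(no output)
```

View pics/topz.png

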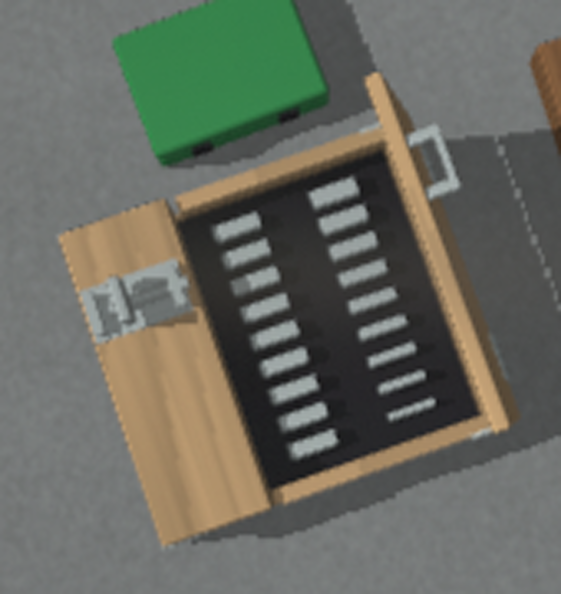

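View pics/scenez.png

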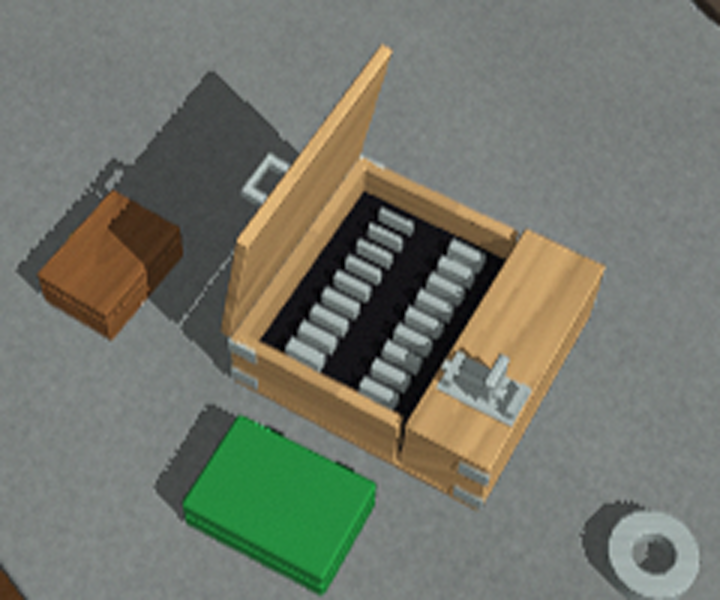

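```bash
python3 - <<'E'
from h import *
T=lambda x,y:((x+.5)/3.3-.5+180,(y+.5)/3.3-.5+140)
S=lambda x,y:((x+.5)/3-.5+160,(y+.5)/3-.5+120)
P={}
for k,t,s in [("A",(58,235),(488,468)),("B",(165,545),(604,268)),("C",(270,505),(527,230)),("D",(167,200),(405,428)),
 ("L+",(368,76),(240,245)),("L-",(493,430),(386,47))]:
    x,e=tri(ray("top",T(*t)),ray("scene",S(*s)));P[k]=x;print(k,x.round(4),np.round(e,4))
for k in "ABCD":
    t=dict(A=(58,235),B=(165,545),C=(270,505),D=(167,200))[k];print(k,onz("top",T(*t),.08).round(4),end=' ')
    s=dict(A=(488,468),B=(604,268),C=(527,230),D=(405,428))[k];print(onz("scene",S(*s),.08).round(4))
print(np.linalg.norm(P["A"]-P["B"]),np.linalg.norm(P["B"]-P["C"]),np.linalg.norm(P["L+"]-P["L-"]))
E
```

```text
A [0.6478 0.2138 0.0829] [0. 0.]
B [0.4613 0.1456 0.0776] [0.0008 0.0008]
C [0.4855 0.0831 0.0813] [0.0011 0.0011]
D [0.6705 0.1493 0.0745] [0.001 0.001]
L+ [0.7169 0.0267 0.2182] [0.001 0.001]
L- [ 0.531  -0.039   0.2227] [0.0018 0.0018]
A [0.6482 0.2143 0.08  ] [0.6466 0.2131 0.08  ]
B [0.462  0.1447 0.08  ] [0.4622 0.1469 0.08  ]
C [0.4862 0.0823 0.08  ] [0.4841 0.0834 0.08  ]
D [0.6703 0.1479 0.08  ] [0.6718 0.1519 0.08  ]
0.19857646506774665 0.06707738819091728 0.19720971105836868
```

```bash
cat >> h.py <<'E'
from scipy.spatial.transform import Rotation as Ro
a=np.radians(20.0)
X=np.array([np.sin(a),-np.cos(a),0]);Y=np.array([np.cos(a),np.sin(a),0]);O=np.array([.592,.0775,0])
def c2w(x,y,z):return O+X*x+Y*y+np.array([0,0,z])
def w2c(p):
    p=np.asarray(p)-O;return np.array([p@X,p@Y,p[2]])
E
python3 - <<'E'
from h import *
from station import ctrl
s=ctrl.read_state();R=Ro.from_quat(s['ee_rot']).as_matrix();print(R.round(3))
V=camera_params("wrist")['view'];c=-V[:3,:3].T@V[:3,3];print("wrist cam in tool",R.T@(c-s['position']), "axes",(R.T@V[:3,:3].T).round(2))
print("tcp in case",w2c(s['position']))
for k,v in dict(A=(.6478,.2138,.083),B=(.4613,.1456,.078),C=(.4855,.0831,.081),D=(.6705,.1493,.0745),Lp=(.7169,.0267,.218),Lm=(.531,-.039,.2227)).items():print(k,w2c(v).round(4))
# desired tool orientation candidates: y down, tool z along +-case Y or X
for nm,zz in(("z=Y",Y),("z=-Y",-Y),("z=X",X),("z=-X",-X)):
    yy=np.array([0,0,-1.]);D=np.c_[np.cross(yy,zz),yy,zz];print(nm,np.degrees(Ro.from_matrix(R.T@D).as_rotvec()).round(1))
E
```

```text
[[-0.943 -0.     0.333]
 [-0.333  0.001 -0.943]
 [-0.    -1.    -0.001]]
wrist cam in tool [-0.0696414  -0.14209864 -0.0004823 ] axes [[ 0.   -0.96 -0.28]
 [ 0.    0.28 -0.96]
 [ 1.    0.    0.  ]]
tcp in case [ 0.5199559  -0.58879034  0.23072756]
A [-0.109   0.0991  0.083 ]
B [-0.1087 -0.0995  0.078 ]
C [-0.0417 -0.0982  0.081 ]
D [-0.0406  0.0983  0.0745]
Lp [0.0905 0.1    0.218 ]
Lm [ 0.0886 -0.0972  0.2227]
z=Y [  0.  -90.5  -0.1]
z=-Y [ 0.1 89.5  0. ]
z=X [ 0.1 -0.5 -0. ]
z=-X [0.000e+00 1.795e+02 1.000e-01]
```

>>> apply_moves(
  steps=[
    [0,-25,-10,-15,0,0,0],
    [0,-75,-20,-45,0,0,0],
    [0,-125,-30,-77,0,0,0],
    [0,-175,-30,-108,0,0,0],
    [0,-225,-30,-139,0,0,0],
    [0,-275,-30,-170,0,0,0],
    [0,-325,-30,-200,0,0,0],
    [0,-375,-30,-230,0,0,0],
    [0,-425,-30,-262,0,0,0],
    [0,-475,-30,-293,0,0,0],
  ],
  newtons=60,
)

```text
clock: 1.35
position: [0.5677, -0.1765, 0.2611]
ee_rot: [-0.12, 0.697, -0.697, 0.119]
contact_force: [-0.2, -0.6, -0.0]
gripper_width: 0.005
```

>>> apply_moves(
  steps=[
    [0,-45,0,-28,0,0,0],
    [0,-80,0,-48,0,0,0],
    [0,-94,0,-57,0,-0.5,0],
    [0,-94,0,-57,0,-0.5,0],
  ],
)

```text
clock: 1.85
position: [0.6365, -0.0926, 0.2608]
ee_rot: [-0.123, 0.696, -0.696, 0.123]
contact_force: [-0.2, -0.8, 0.2]
gripper_width: -0.005
```

```bash
cat > st.py <<'E'
from h import *
from station import ctrl,capture
import cv2,sys
s=ctrl.read_state();R=Ro.from_quat(s['ee_rot']).as_matrix()
f=np.array(s['contact_force'])
print("t",round(s['clock'],2),"case",(w2c(s['position'])*1000).round(1),"F case",np.round([f@X,f@Y,f[2]],2),"w",round(s['gripper_width'],3))
D=np.c_[np.cross([0,0,-1],X),[0,0,-1],X];print("rot err deg",np.degrees(Ro.from_matrix(R.T@D).as_rotvec()).round(2),"q",np.round(s['q'],2))
for a in sys.argv[1:]:
    n,o=a.split(":");cv2.imwrite(f"pics/{o}.png",capture(n)[:,:,::-1])
E
python3 st.py top:t1 wrist:w1 scene:s1
```

```text
t 1.85 case [175.  -16.4 260.8] F case [ 0.69 -0.5   0.24] w -0.005
rot err deg [0.02 0.06 0.04] q [-0.19  0.44  1.58 -0.    1.12  1.03]
```

```bash
python3 -c "
import cv2
a=[cv2.imread(f'pics/{n}.png') for n in ('s1','w1')]
cv2.imwrite('pics/sw1.png',cv2.resize(cv2.hconcat(a),(800,300),interpolation=cv2.INTER_AREA))"
```

```text
(no output)
```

View pics/sw1.png

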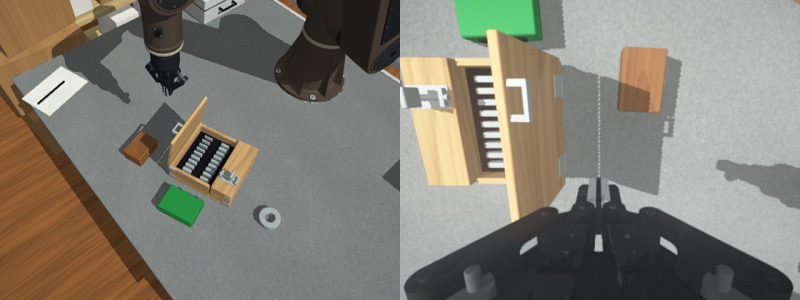

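View pics/t1.png

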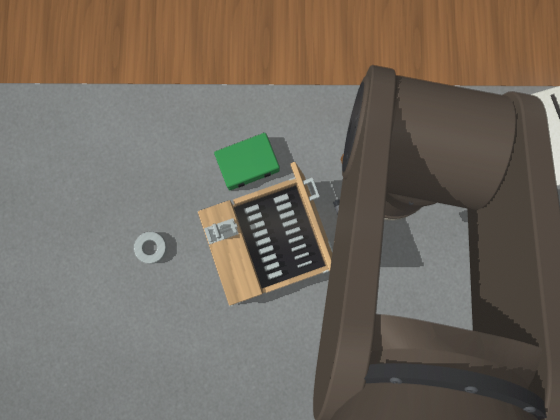

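>>> apply_moves(
  steps=[
    [0,4,20,-10,0,0,0],
    [0,4,45,-25,0,0,0],
    [0,4,66,-40,0,0,0],
    [0,4,66,-48,0,0,0],
    [0,4,66,-53,0,0,0],
    [0,4,66,-56,0,0,0],
  ],
)

```text
clock: 2.75
position: [0.6141, -0.0422, 0.1964]
ee_rot: [0.122, -0.696, 0.697, -0.123]
contact_force: [-0.1, -0.5, -1.0]
gripper_width: -0.001
```

```bash
python3 st.py wrist:w2 scene:s2; python3 -c "
import cv2
a=[cv2.imread(f'pics/{n}.png') for n in ('s2','w2')]
a[0]=cv2.resize(a[0][50:260,110:390],(560,420))
cv2.imwrite('pics/sw2.png',cv2.resize(cv2.hconcat(a),(800,300),interpolation=cv2.INTER_AREA))"
```

```text
t 2.75 case [120.1 -20.1 196.4] F case [ 0.4  -0.3  -0.98] w -0.001
rot err deg [-0.05 -0.05 -0.09] q [-0.12  0.47  1.72 -0.    0.96  1.1 ]
```

View pics/sw2.png

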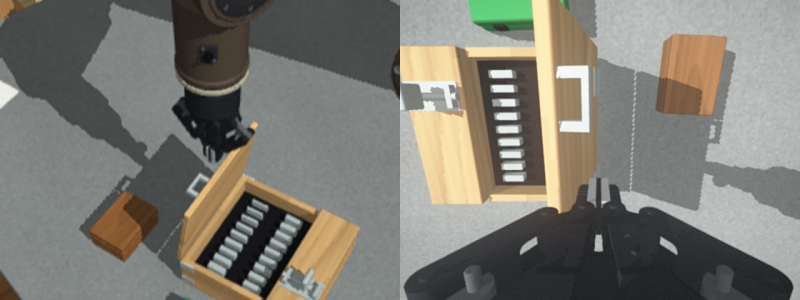

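>>> apply_moves(
  steps=[
    [0,0,0,-3,0,0,0],
    [0,0,0,-6,0,0,0],
    [0,0,0,-9,0,0,0],
  ],
)

```text
clock: 3.22
position: [0.6105, -0.0334, 0.1953]
ee_rot: [0.123, -0.696, 0.696, -0.123]
contact_force: [1.1, -1.9, -2.1]
gripper_width: -0.003
```

```bash
python3 st.py
```

```text
t 3.23 case [110.5 -20.5 195.3] F case [ 2.18  0.42 -2.08] w -0.003
rot err deg [-0.01 -0.03 -0.  ] q [-0.1   0.46  1.73 -0.    0.95  1.12]
```

```bash
python3 - <<'E'
import numpy as np
h=7.5;r=125
for th in np.linspace(1.435,0,31):
    x=110-r*np.cos(th)+10*np.sin(th)+h;z=70+r*np.sin(th)+10*np.cos(th);print(round(th,2),round(x,1),round(z,1),"rel z(tool)",round(x-110.5),"y",round(195-z))
E
```

```text
1.44 110.5 195.2 rel z(tool) 0 y 0
1.39 104.5 194.7 rel z(tool) -6 y 0
1.34 98.6 194.0 rel z(tool) -12 y 1
1.29 92.7 192.9 rel z(tool) -18 y 2
1.24 86.8 191.6 rel z(tool) -24 y 3
1.2 81.0 190.0 rel z(tool) -29 y 5
1.15 75.3 188.1 rel z(tool) -35 y 7
1.1 69.7 185.9 rel z(tool) -41 y 9
1.05 64.2 183.5 rel z(tool) -46 y 11
1.0 58.9 180.9 rel z(tool) -52 y 14
0.96 53.6 177.9 rel z(tool) -57 y 17
0.91 48.6 174.7 rel z(tool) -62 y 20
0.86 43.6 171.3 rel z(tool) -67 y 24
0.81 38.9 167.7 rel z(tool) -72 y 27
0.77 34.3 163.8 rel z(tool) -76 y 31
0.72 29.9 159.7 rel z(tool) -81 y 35
0.67 25.7 155.4 rel z(tool) -85 y 40
0.62 21.7 150.9 rel z(tool) -89 y 44
0.57 18.0 146.3 rel z(tool) -93 y 49
0.53 14.4 141.4 rel z(tool) -96 y 54
0.48 11.1 136.4 rel z(tool) -99 y 59
0.43 8.1 131.3 rel z(tool) -102 y 64
0.38 5.3 126.0 rel z(tool) -105 y 69
0.33 2.7 120.5 rel z(tool) -108 y 74
0.29 0.4 115.0 rel z(tool) -110 y 80
0.24 -1.6 109.3 rel z(tool) -112 y 86
0.19 -3.3 103.6 rel z(tool) -114 y 91
0.14 -4.8 97.8 rel z(tool) -115 y 97
0.1 -6.0 91.9 rel z(tool) -116 y 103
0.05 -6.9 86.0 rel z(tool) -117 y 109
0.0 -7.5 80.0 rel z(tool) -118 y 115
```

>>> apply_moves(
  steps=[
    [0,0,0,-6,0,0,0],
    [0,0,1,-12,0,0,0],
    [0,0,2,-18,0,0,0],
    [0,0,3,-24,0,0,0],
    [0,0,5,-29,0,0,0],
    [0,0,7,-35,0,0,0],
    [0,0,9,-41,0,0,0],
  ],
)

```text
clock: 4.1
position: [0.5964, 0.0054, 0.1861]
ee_rot: [0.123, -0.696, 0.696, -0.123]
contact_force: [1.4, -1.8, -0.5]
gripper_width: 0.0
```

```bash
python3 st.py wrist:w3 scene:s3; python3 -c "
import cv2
a=[cv2.imread(f'pics/{n}.png') for n in ('s3','w3')]
a[0]=cv2.resize(a[0][50:260,110:390],(560,420))
cv2.imwrite('pics/sw3.png',cv2.resize(cv2.hconcat(a),(800,300),interpolation=cv2.INTER_AREA))"
```

```text
t 4.1 case [ 69.2 -20.5 186.1] F case [ 2.15  0.68 -0.55] w 0.0
rot err deg [-0.   -0.03 -0.01] q [-0.04  0.45  1.77  0.    0.92  1.18]
```

View pics/sw3.png

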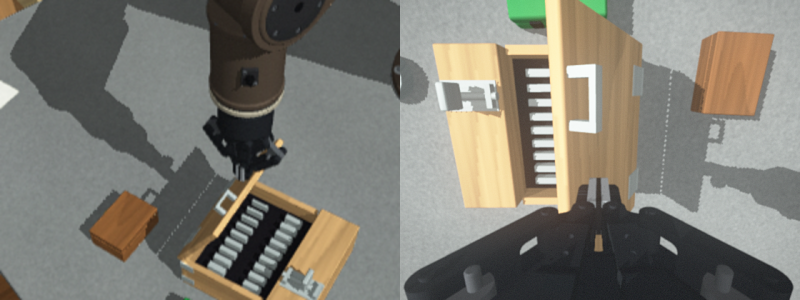

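>>> apply_moves(
  steps=[
    [0,0,2,-5,0,0,0],
    [0,0,5,-11,0,0,0],
    [0,0,8,-16,0,0,0],
    [0,0,11,-21,0,0,0],
    [0,0,15,-26,0,0,0],
    [0,0,18,-31,0,0,0],
    [0,0,22,-35,0,0,0],
    [0,0,26,-40,0,0,0],
    [0,0,31,-44,0,0,0],
    [0,0,35,-48,0,0,0],
  ],
)

```text
clock: 5.45
position: [0.58, 0.0505, 0.151]
ee_rot: [-0.123, 0.696, -0.696, 0.123]
contact_force: [0.9, -1.0, -0.1]
gripper_width: 0.0
```

```bash
python3 st.py wrist:w4 scene:s4; python3 -c "
import cv2
a=[cv2.imread(f'pics/{n}.png') for n in ('s4','w4')]
a[0]=cv2.resize(a[0][50:260,110:390],(560,420))
cv2.imwrite('pics/sw4.png',cv2.resize(cv2.hconcat(a),(800,300),interpolation=cv2.INTER_AREA))"
```

```text
t 5.45 case [ 21.3 -20.5 151. ] F case [ 1.21  0.52 -0.11] w 0.0
rot err deg [ 0.   -0.03  0.  ] q [0.03 0.48 1.83 0.   0.83 1.26]
```

View pics/sw4.png

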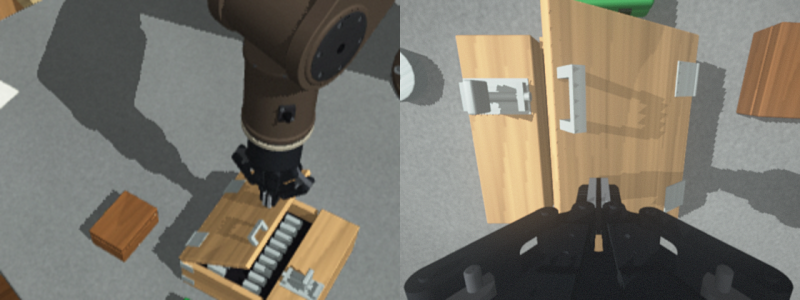

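>>> apply_moves(
  steps=[
    [0,0,5,-4,0,0,0],
    [0,0,10,-7,0,0,0],
    [0,0,15,-11,0,0,0],
    [0,0,20,-14,0,0,0],
    [0,0,25,-16,0,0,0],
    [0,0,30,-19,0,0,0],
    [0,0,36,-21,0,0,0],
    [0,0,42,-23,0,0,0],
    [0,0,48,-25,0,0,0],
    [0,0,53,-26,0,0,0],
  ],
)

```text
clock: 6.8
position: [0.5712, 0.0748, 0.0979]
ee_rot: [-0.123, 0.696, -0.696, 0.123]
contact_force: [-0.5, 0.9, 1.5]
gripper_width: -0.002
```

>>> apply_moves(
  steps=[
    [0,0,3,-1,0,0,0],
    [0,0,6,-1,0,0,0],
    [0,0,9,-2,0,0,0],
    [0,0,11,-2,0,0,0],
    [0,0,13,-2,0,0,0],
    [0,0,15,-2,0,0,0],
  ],
)

```text
clock: 7.55
position: [0.5706, 0.0765, 0.0832]
ee_rot: [-0.123, 0.696, -0.696, 0.123]
contact_force: [-1.0, 1.2, 0.9]
gripper_width: 0.002
```

```bash
python3 st.py
```

```text
t 7.55 case [ -6.4 -20.5  83.2] F case [-1.48 -0.48  0.92] w 0.002
rot err deg [-0.   -0.03 -0.  ] q [0.08 0.57 1.89 0.   0.68 1.3 ]
```

>>> apply_moves(
  steps=[
    [0,0,1,0,0,0,0],
    [0,0,2,0,0,0,0],
    [0,0,3,0,0,0,0],
    [0,0,3,0,0,0,0],
  ],
)

```text
clock: 8.05
position: [0.5705, 0.0765, 0.0802]
ee_rot: [0.123, -0.696, 0.696, -0.123]
contact_force: [0.7, 0.1, 0.2]
gripper_width: 0.003
```

```bash
python3 st.py wrist:w5 scene:s5; python3 -c "
import cv2
a=[cv2.imread(f'pics/{n}.png') for n in ('s5','w5')]
a[0]=cv2.resize(a[0][50:260,110:390],(560,420))
cv2.imwrite('pics/sw5.png',cv2.resize(cv2.hconcat(a),(800,300),interpolation=cv2.INTER_AREA))"
```

```text
t 8.05 case [ -6.4 -20.5  80.2] F case [0.17 0.68 0.23] w 0.003
rot err deg [-0.   -0.03  0.01] q [ 0.08  0.57  1.9  -0.    0.67  1.3 ]
```

View pics/sw5.png

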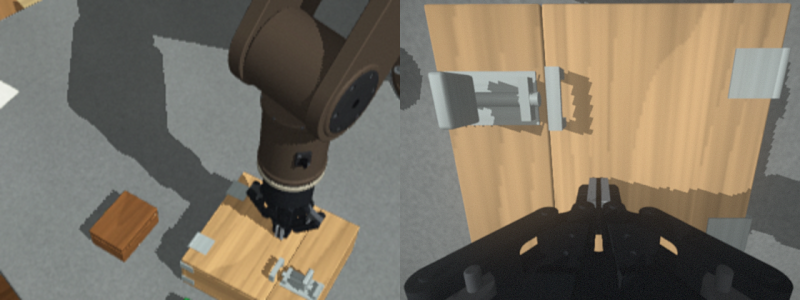

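>>> apply_moves(
  steps=[
    [0,0,0.7,0,0,0,0],
    [0,0,1.3,0,0,0,0],
    [0,0,1.3,0,0,0,0],
  ],
)

```text
clock: 8.52
position: [0.5706, 0.0765, 0.0799]
ee_rot: [0.122, -0.696, 0.696, -0.123]
contact_force: [-5.4, -0.5, 16.9]
gripper_width: 0.0
```

```bash
python3 st.py
```

```text
t 8.53 case [ -6.3 -20.4  79.9] F case [-1.39 -5.24 16.94] w 0.0
rot err deg [-0.01 -0.03 -0.02] q [ 0.08  0.57  1.9  -0.    0.67  1.3 ]
```

>>> apply_moves(
  steps=[
    [0,0,-20,0,0,0,0],
    [0,0,-55,0,0,0,0],
    [0,0,-90,-10,0,0,0],
    [0,0,-90,-50,0,0,0],
    [0,0,-90,-90,0,0,0],
    [0,0,-90,-120,0,0,0],
    [0,0,-90,-120,0,0,0],
  ],
)

```text
clock: 9.4
position: [0.5288, 0.1908, 0.169]
ee_rot: [-0.123, 0.696, -0.696, 0.123]
contact_force: [-0.1, -0.7, -0.7]
gripper_width: -0.004
```

```bash
python3 - <<'E'
import pickle,cv2
from station import camera_params,capture
p={}
for n in("wrist","top","scene"):
    p[n]=camera_params(n);cv2.imwrite(f"pics/{n}6.png",capture(n)[:,:,::-1])
pickle.dump(p,open("p6.pkl","wb"))
a=cv2.imread("pics/scene6.png")[150:320,190:400];cv2.imwrite("pics/scene6z.png",cv2.resize(a,None,fx=3.5,fy=3.5,interpolation=cv2.INTER_CUBIC))
E
python3 st.py
```

```text
t 9.55 case [-125.9  -20.4  169. ] F case [ 0.52  0.25 -0.9 ] w -0.003
rot err deg [-0.01 -0.03 -0.  ] q [ 0.29  0.43  1.86 -0.    0.85  1.51]
```

View pics/wrist6.png

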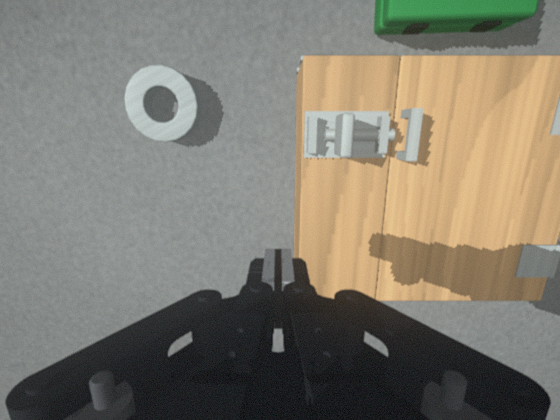

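View pics/scene6z.png

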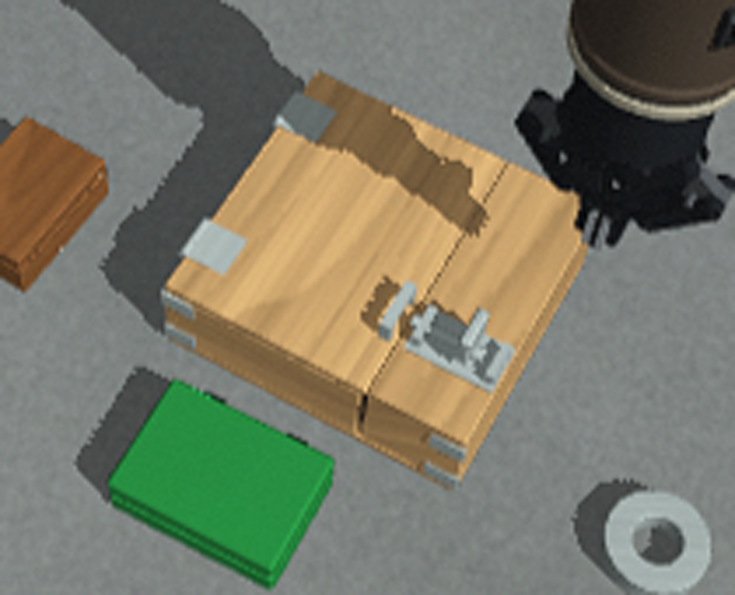

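View pics/top6.png

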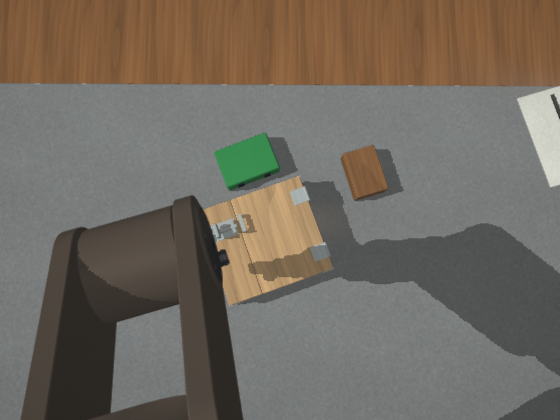

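```bash
python3 - <<'E'
import pickle,cv2
from h import *
p=pickle.load(open("p6.pkl","rb"))
a=cv2.imread("pics/wrist6.png")[40:220,280:440];cv2.imwrite("pics/w6z.png",cv2.resize(a,None,fx=3.3,fy=3.3,interpolation=cv2.INTER_CUBIC))
S=lambda x,y:((x+.5)/3.5-.5+190,(y+.5)/3.5-.5+150)
for uv in((342,135),(354,135),(348,113),(348,157)):print(uv,(w2c(onz("wrist",uv,.118,p["wrist"]))*1000).round(1))
for uv in((302,56),(295,300),(398,57),(387,299)):print("ledge",uv,(w2c(onz("wrist",uv,.08,p["wrist"]))*1000).round(1))
x,e=tri(ray("wrist",(348,135),p["wrist"]),ray("scene",S(474,325)));print((w2c(x)*1000).round(1),e)
E
```

```text
(342, 135) [-87.9  44.6 118. ]
(354, 135) [-80.3  44.7 118. ]
(348, 113) [-85.   57.9 118. ]
(348, 157) [-83.1  30.8 118. ]
ledge (302, 56) [-111.6   98.    80. ]
ledge (295, 300) [-113.1  -99.3   80. ]
ledge (398, 57) [-43.4  97.5  80. ]
ledge (387, 299) [-30.8 -98.1  80. ]
[-84.   44.6 120.4] [np.float64(0.0005961193213235186), np.float64(0.0005961193213234543)]
```

View pics/w6z.png

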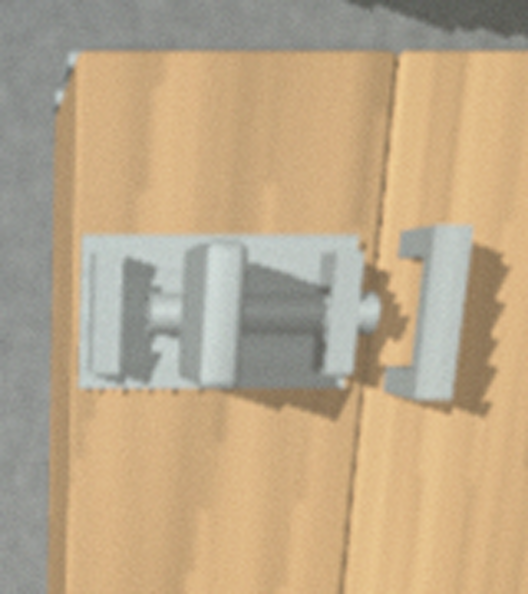

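```bash
python3 -c "
import pickle;p=pickle.load(open('p6.pkl','rb'))
for k in p['wrist'].items():print(k)"; python3 - <<'E'
import cv2
a=cv2.imread("pics/wrist6.png")[40:320,280:560];cv2.imwrite("pics/w6y.png",cv2.resize(a,None,fx=2.1,fy=2.1,interpolation=cv2.INTER_CUBIC))
E
```

```text
('vertical_fov', 71.11854024497717)
('cx', 277.64847299966016)
('cy', 212.11491726622157)
('view', array([[ 3.43425878e-01, -9.39179577e-01, -6.22469168e-04,
        -1.70466083e-03],
       [ 9.02548701e-01,  3.30214371e-01, -2.76340934e-01,
        -5.21299347e-01],
       [ 2.59739310e-01,  9.43408192e-02,  9.61059468e-01,
        -4.73626870e-01],
       [ 0.00000000e+00,  0.00000000e+00,  0.00000000e+00,
         1.00000000e+00]]))
```

View pics/w6y.png

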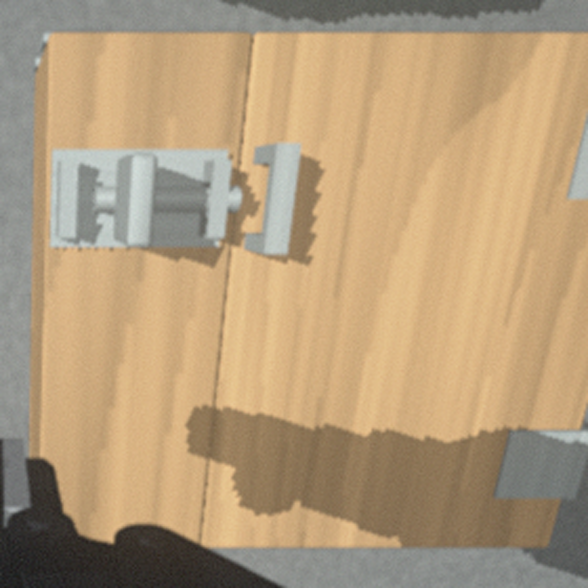

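>>> apply_moves(
  steps=[
    [0,-30,0,0,0,0,0],
    [0,-65,10,0,0,0,0],
    [0,-65,40,4,0,0,0],
    [0,-65,60,8,0,0,0],
    [0,-65,68,10,0,0,0],
    [0,-65,68,13,0,0,0],
    [0,-65,68,13,0,0,0],
  ],
)

```text
clock: 10.42
position: [0.5958, 0.199, 0.1019]
ee_rot: [-0.122, 0.696, -0.696, 0.123]
contact_force: [-0.3, 1.2, -0.6]
gripper_width: -0.002
```

```bash
python3 st.py wrist:w7 scene:s7; python3 -c "
import cv2
a=[cv2.imread(f'pics/{n}.png') for n in ('s7','w7')]
a[0]=cv2.resize(a[0][170:290,240:400],(560,420))
cv2.imwrite('pics/sw7.png',cv2.resize(cv2.hconcat(a),(800,300),interpolation=cv2.INTER_AREA))"
```

```text
t 10.43 case [-112.9   45.1  101.9] F case [-1.24  0.09 -0.64] w -0.002
rot err deg [-0.01 -0.06 -0.07] q [ 0.27  0.6   1.76 -0.    0.78  1.5 ]
```

View pics/sw7.png

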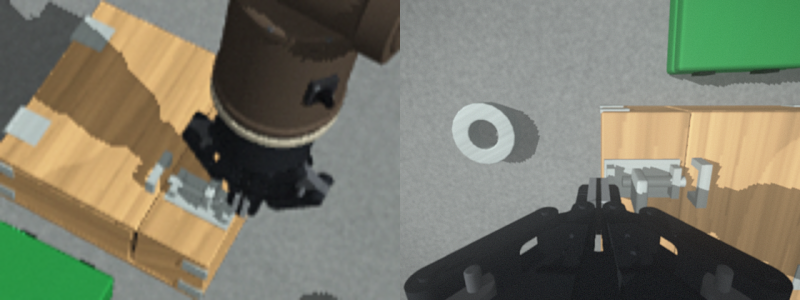

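>>> apply_moves(
  steps=[
    [0,0,0,4,0,0,0],
    [0,0,0,8,0,0,0],
    [0,0,0,12,0,0,0],
    [0,0,0,16,0,0,0],
    [0,0,0,20,0,0,0],
    [0,0,0,24,0,0,0],
    [0,0,0,28,0,0,0],
    [0,0,0,32,0,0,0],
    [0,0,0,35,0,0,0],
  ],
)

```text
clock: 11.65
position: [0.6072, 0.1661, 0.101]
ee_rot: [-0.123, 0.696, -0.696, 0.123]
contact_force: [-0.5, 1.7, 1.9]
gripper_width: 0.0
```

```bash
python3 st.py wrist:w8; python3 -c "
import cv2
a=cv2.imread('pics/w8.png')[130:330,340:560]
cv2.imwrite('pics/w8z.png',cv2.resize(a,None,fx=3,fy=3,interpolation=cv2.INTER_CUBIC))"
```

```text
t 11.65 case [-78.1  44.6 101. ] F case [-1.76  0.15  1.88] w 0.0
rot err deg [-0.   -0.04 -0.01] q [0.22 0.6  1.76 0.   0.79 1.44]
```

View pics/w8.png

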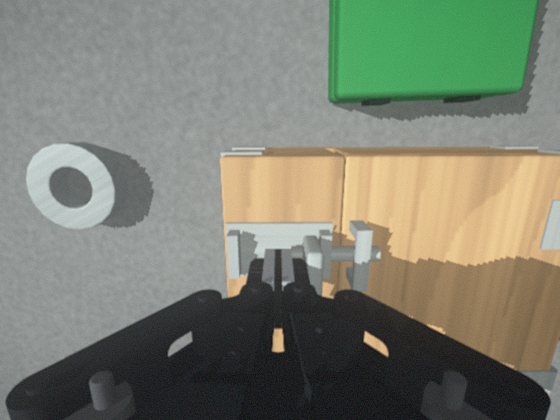

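>>> apply_moves(
  steps=[
    [0,0,0,1.5,0,0,0],
    [0,0,0,3,0,0,0],
    [0,0,0,4.5,0,0,0],
    [0,0,0,4.5,0,0,0],
  ],
)

```text
clock: 12.2
position: [0.608, 0.1645, 0.1011]
ee_rot: [-0.122, 0.697, -0.695, 0.122]
contact_force: [-6.0, 23.9, 3.3]
gripper_width: 0.003
```

>>> apply_moves(
  steps=[
    [0,0,0,1,0,0,0],
    [0,0,0,2,0,0,0],
    [0,0,0,2,0,0,0],
  ],
)

```text
clock: 12.58
position: [0.6091, 0.1628, 0.1011]
ee_rot: [-0.122, 0.697, -0.695, 0.123]
contact_force: [-3.4, 25.5, 1.1]
gripper_width: -0.003
```

```bash
python3 st.py
```

```text
t 12.57 case [-74.3  45.2 101.1] F case [-25.16   5.52   1.09] w -0.003
rot err deg [ 0.15 -0.04 -0.07] q [0.21 0.6  1.75 0.   0.79 1.43]
```

>>> apply_moves(
  steps=[
    [0,0,0,-5,0,0,0],
    [0,0,0,-25,0,0,0],
    [0,0,0,-41,0,0,0],
    [0,0,-30,-49,0,0,0],
    [0,30,-68,-51,0,0,0],
    [0,66,-68,-51,0,0,0],
    [0,66,-68,-51,0,0,0],
  ],
)

```text
clock: 13.45
position: [0.5273, 0.1857, 0.1694]
ee_rot: [0.123, -0.696, 0.696, -0.122]
contact_force: [0.2, -0.2, -0.8]
gripper_width: -0.003
```

```bash
python3 - <<'E'
import pickle,cv2
from station import camera_params,capture
p={}
for n in("wrist","top","scene"):
    p[n]=camera_params(n);cv2.imwrite(f"pics/{n}9.png",capture(n)[:,:,::-1])
pickle.dump(p,open("p9.pkl","wb"))
a=cv2.imread("pics/wrist9.png")[40:220,280:440];cv2.imwrite("pics/w9z.png",cv2.resize(a,None,fx=3.3,fy=3.3,interpolation=cv2.INTER_CUBIC))
a=cv2.imread("pics/scene9.png")[150:320,190:400];cv2.imwrite("pics/scene9z.png",cv2.resize(a,None,fx=3.5,fy=3.5,interpolation=cv2.INTER_CUBIC))
E
python3 st.py
```

```text
t 13.6 case [-123.3  -20.7  169.1] F case [ 0.47 -0.55  0.78] w 0.001
rot err deg [-0.   -0.01 -0.04] q [ 0.28  0.43  1.86 -0.    0.85  1.51]
```

View pics/w9z.png

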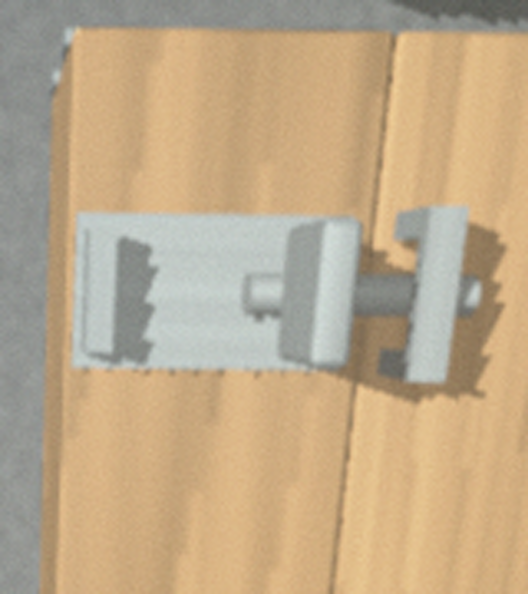

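View pics/scene9z.png

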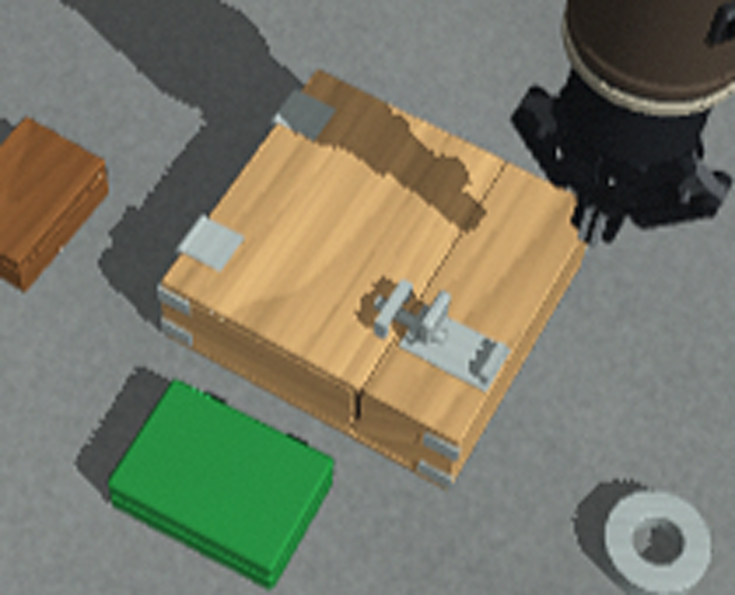

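```bash
python3 - <<'E'
import pickle
from h import *
W=lambda x,y:((x+.5)/3.3-.5+280,(y+.5)/3.3-.5+40)
for f,pl,base in(("p6",[(225,245),(225,385)],[(78,52),(397,52),(80,237),(79,388),(450,230),(437,400)]),("p9",[(344,222),(336,362)],[(75,28),(393,33),(76,213),(72,367),(447,207),(428,382)])):
    p=pickle.load(open(f+".pkl","rb"))["wrist"]
    print(f,"plate",[(w2c(onz("wrist",W(*u),.118,p))*1000).round(1) for u in pl])
    for u,z,n in zip(base,(.08,.08,.08,.08,.098,.098),("front+y","gap+y","base a","base b","staple a","staple b")):print("  ",n,(w2c(onz("wrist",W(*u),z,p))*1000).round(1))
import cv2
# case shift in fixed scene camera by phase correlation on case-only patch
a=[cv2.cvtColor(cv2.imread(f"pics/scene{i}.png"),cv2.COLOR_BGR2GRAY).astype(np.float32) for i in(6,9)]
for nm,(r0,r1,c0,c1) in dict(corner_front=(260,295,290,325),hinge_plates=(200,255,232,264),green=(258,318,215,290),ring=(285,325,350,400)).items():
    w=cv2.createHanningWindow((c1-c0,r1-r0),cv2.CV_32F);print(nm,cv2.phaseCorrelate(a[0][r0:r1,c0:c1],a[1][r0:r1,c0:c1],w))
print("px per X mm", np.subtract(proj("scene",c2w(-.109,.1,.06)),proj("scene",c2w(-.11,.1,.06))),"per Y",np.subtract(proj("scene",c2w(-.11,.101,.06)),proj("scene",c2w(-.11,.1,.06))))
E
```

```text
p6 plate [array([-85. ,  57.4, 118. ]), array([-83.3,  31.3, 118. ])]
   front+y [-110.7   98.4   80. ]
   gap+y [-42.1  98.5  80. ]
   base a [-109.3   60.7   80. ]
   base b [-108.7   27.    80. ]
   staple a [-34.   61.3  98. ]
   staple b [-32.2  26.3  98. ]
p9 plate [array([-58.4,  58.2, 118. ]), array([-57.4,  32.4, 118. ])]
   front+y [-106.9   99.8   80. ]
   gap+y [-38.8  98.8  80. ]
   base a [-105.9   62.5   80. ]
   base b [-106.    28.5   80. ]
   staple a [-30.6  62.4  98. ]
   staple b [-30.1  26.7  98. ]
corner_front ((-1.3950489626095148, -0.23274059340614528), 1.0989829614574527)
hinge_plates ((-0.8463209038336288, -0.9893352063511429), 0.9502743544677893)
green ((0.4122288240318852, -0.07396299428387465), 1.0043533973693848)
ring ((-0.02242924469994989, 0.015069904254040978), 0.9889388787746429)
px per X mm [-0.40972783 -0.21801108] per Y [-0.21024452  0.36845858]
```

>>> apply_moves(
  steps=[
    [0,0,-15,20,0,0,0],
    [0,0,-15,45,0,0,0],
    [0,0,-15,63,0,0,0],
    [0,0,-15,63,0,0,0],
    [0,0,-15,63,0,0,0],
  ],
)

```text
clock: 14.22
position: [0.5513, 0.1264, 0.1839]
ee_rot: [-0.122, 0.696, -0.696, 0.122]
contact_force: [0.3, -0.1, -0.2]
gripper_width: 0.003
```

```bash
python3 - <<'E'
import pickle,cv2
from station import camera_params,capture
p=camera_params("wrist");cv2.imwrite("pics/wrist10.png",capture("wrist")[:,:,::-1])
pickle.dump(p,open("p10.pkl","wb"))
a=cv2.imread("pics/wrist10.png")[60:240,180:360];cv2.imwrite("pics/w10z.png",cv2.resize(a,None,fx=3.3,fy=3.3,interpolation=cv2.INTER_CUBIC))
E
python3 st.py
```

```text
t 14.28 case [-60.2 -21.5 183.9] F case [ 0.73  0.19 -0.29] w 0.0
rot err deg [ 0.01 -0.04  0.02] q [0.17 0.42 1.84 0.   0.88 1.39]
```

View pics/w10z.png

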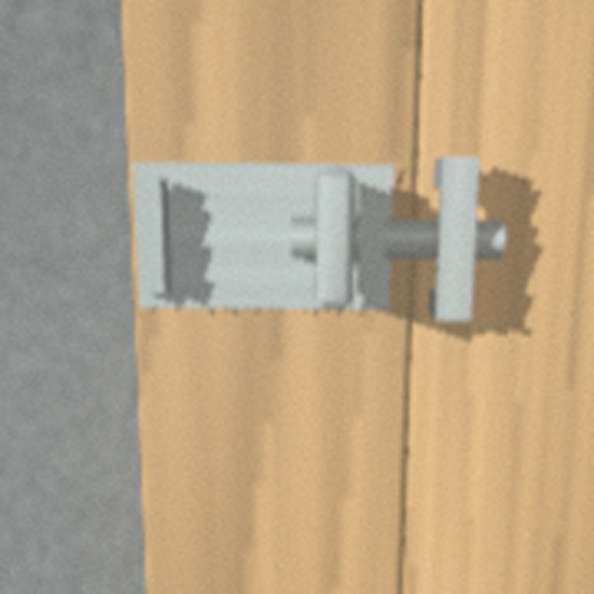

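```bash
python3 - <<'E'
import pickle
from h import *
p=pickle.load(open("p10.pkl","rb"))
W=lambda x,y:((x+.5)/3.3-.5+180,(y+.5)/3.3-.5+60)
for n,u,z in(("plate L",(317,236),.118),("plate R",(350,236),.118),("front a",(123,100),.08),("front b",(143,500),.08),("gap a",(419,100),.08),("gap b",(404,500),.08),("guide R",(361,300),.1),("baseL",(135,236),.08),("baseR",(392,236),.082),("tip",(507,238),.09)):
    print(n,(w2c(onz("wrist",W(*u),z,p))*1000).round(1))
E
```

```text
plate L [-61.7  45.8 118. ]
plate R [-54.9  45.8 118. ]
front a [-107.6   76.4   80. ]
front b [-108.1  -21.7   80. ]
gap a [-37.8  76.3  80. ]
gap b [-39.2 -21.8  80. ]
guide R [-51.8  31.5 100. ]
baseL [-106.5   45.5   80. ]
baseR [-43.8  45.4  82. ]
tip [-17.3  45.   90. ]
```

```bash
python3 -c "
from station import ctrl
print(ctrl.job_done())"; python3 st.py scene:s11
```

```text
the job is handed in; nothing more can be done
None
the job is handed in; nothing more can be done
```

The lid is flat shut and the bolt is fully home through the staple. I handed the job in at about 14.3 s with the gripper clear of everything. The one blemish is that the case slid about 3 mm on the bench.

- **Lid:** I pushed it over with the shut fingertips along its arc, slowing towards the end. It met firm resistance at 79.9 mm (17 N), where 80 mm is expected. Later pictures show it lying flat.
- **Bolt:** I pushed the thumb plate until it stopped. From almost overhead, the plate's centre measured 49.5 mm behind the ledge's front edge and 19.9 mm from the lid gap. Fully home would be 50 mm and 20 mm. The bolt's tip shows beyond the staple.
- **Case moved:** I sent the last 2 mm bolt push without checking the force after the one before it. The bolt was already on its stop at about 25 N, so the case slid about 3 mm towards the hinge side. I left it there rather than risk pushing it back.
- **Disagreement:** I saw the plate travel only about 23 mm, not 28 mm. Before the push it measured about 4 mm ahead of the drawn-back position. Either the bolt was not fully drawn back at the start or that first measurement was a few mm off. The final position agrees with the given sizes.
- **Bystanders:** The robot never went near the green case, wooden box or ring gauge. A before-and-after comparison across the bolt push showed the ring gauge unmoved. The green case read a 0.4-pixel shift, which I put down to noise. I judged the wooden box only by eye.

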